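# Rinse and lock a bayonet stopper in a liquor jar

### The job

Pick up the stopper with the wing handle, dip its foot into the open white cup, then close the glazed jar with it: enter its lugs through the notches of the steel neck, push it down against the spring until its flange is flush on the neck, and twist it a quarter turn clockwise (seen from above). Finish while holding: keep gripping the wing and pressing the stopper down, flange flush and wing across the notches, and do not let go. Leave the cup standing and everything else where it is.

Things in the scene. Friction and masses are not known exactly. Their poses are not given: they have to be found in the camera images.
- stopper: Loose bare-aluminium stopper, 62 mm tall, 0.11-0.23 kg, upright. Origin: centre of its underside, z up. Round foot d 30 mm, z 0-24, chamfered tip; two opposite lugs along its +x and -x, z 3-11, 11 mm wide, reaching 23 mm from the axis; round flange d 62 mm, z 24-30; on top a wing handle (flat bar), z 30-62, 56 mm long along x like the lugs, 14 mm thick along y. A half turn about z leaves it the same.
- cup: Loose white ceramic cup without a handle, open at the top, 84 mm across the rim, 50 mm tall, wall 4 mm, 0.3 kg. Origin: centre of its underside, z up. Dip the foot in near the cup's middle, clearly (over 8 mm) below the rim; it need not touch.
- jar_mouth (a point): Centre of the flat top face of the jar's steel filler neck, 80 mm across, 150 mm above the table; z up. Its hole is 34 mm across, with two opposite notches 16 mm wide along the +x and -x of this point, reaching 28 mm from the centre. The lip is 8 mm thick. Below it the lugs can turn once the flange is less than 5 mm from flush; locked, the wing lies along this point's y.
- jar: Brown glazed jar, 160 mm across, fixed to the table, axes as the neck's, a small brass tap low on its -x side. Origin: centre of its underside. Stops inside the neck let the lugs turn only clockwise seen from above, and end the turn just past a quarter turn (about 95 degrees).
- seat (a joint): Spring disc inside the neck, its top 6 mm below the neck's top face at rest (0). Pushed down by the foot: metres, 0.018 when the flange is flush. About 4 N at first touch, 10.5 N at flush. If the locked stopper is let go the disc lifts it 5 mm until the lugs catch under the lip, so it must be kept pressed down.
- knob_stopper: Bystander: plain aluminium stopper with a round knob on top and no lugs, 57 mm tall, 56 mm across. Origin: centre of its underside. Not to be moved.
- pot: Bystander: small brown lidded pot, 52 mm across, 65 mm tall. Origin: centre of its underside. Not to be moved.
- flask: Bystander: clear bottle, 48 mm across, 130 mm tall. Origin: centre of its underside. Not to be moved.
- spoon: Bystander: steel spoon lying flat, 140 mm long along its x. Origin: under its middle. Not to be moved.
- tin: Bystander: tin, 54 mm across, 75 mm tall. Origin: centre of its underside. Not to be moved.
- green_bottle: Bystander: green bottle, 60 mm across, 190 mm tall. Origin: centre of its underside. Not to be moved.
- amber_bottle: Bystander: amber bottle, 56 mm across, 150 mm tall. Origin: centre of its underside. Not to be moved.
Not all that is in view belongs to the job. Leave any blue, turquoise or yellow look-alike of the stopper alone.

How it is judged:
By the outcome, as a careful person would: the job done as asked, in the order asked, and still so for the second after the job is handed in, while the arm keeps its last pose, push and grip.
It also fails if it takes over 58 s, if anything falls off the work surface, if the arm or the gripper's body presses on something with over 40 N, if the wrist force passes 120 N, or if a joint passes its speed limit or range.

### The arm

A 6-joint arm with a two-finger parallel gripper is mounted at the origin on the work surface. World frame = base frame: x ahead of the robot, y to its left, z up, the work surface at z = 0. Lengths are in m, angles in rad, forces in N, time in s.
With the tool pointing down it reaches from about 0.35 to 0.85 m from the base axis. Payload 8.1 kg.
Tool frame: the origin (TCP) lies at the very end of the fingers, on their centre line; the grasp point (between the pads) lies 19 mm behind it; z points along the fingers, y is the line along which they close (so a half turn about z gives the same grasp; the last joint's range is limited). The gripper opens to 93 mm and grips with 3 to 60 N. Pads are 15 mm wide; open, the fingers measure 128 mm over their backs; the gripper's body (75 mm by 188 mm) begins 65 mm behind the grasp point.
Start: joints at [-1.354, 0.13, 1.488, -0, 1.523, -0.085], TCP at [0.178, -0.573, 0.219] pointing down, gripper open.
Joint ranges: [-2.96, 2.96], [-0.89, 2.26], [0.02, 2.5], [-1.34, 4.48], [0, 2.73], [-2.66, 2.66]. Speed limits (rad/s): [2.39, 2.39, 2.79, 3.14, 3.14, 3.14].

### API

Orientations are given as a rotation vector (axis times angle).
In Python, from plant import read_state, eyes, workorder gives the robot as it stands. The module is installed in compiled form; this text tells all that it offers.
- The arm moves only by the tool play_rows, never from a script. Its argument "targets" is one flat list of numbers, 4 for each row, row after row: the shift along the tool's x, y, z in cm, then the turn about the tool's z in degrees. In form: [dx, dy, dz, roll, dx, dy, dz, roll, ...]. A call has 1 to 8 rows; each row is the pose to reach, as a shift and turn from the pose commanded when the call began, along the tool's axes at that moment; what a row does not reach only later rows make up. A row lasts 1/12 s, in which the tool goes at most 41.7 mm and 7.16 degrees, less where a joint would pass 70% of its speed; a pose out of reach is approached as far as the arm can. A call with a gripper value outside its range is refused whole. "grip" is the finger opening in cm, from 0 to 9.3, set as the call begins (left out, the last holds). The fingers move at their own pace and stop on an object; "grip_force" is the grip in N (left out, the last holds). Time passes only in rows, so rows that repeat a pose let the fingers close. It gives the time, the measured TCP pose, the force, the opening and the grip force at its end, in the units of the state.
- read_state(): the state, without advancing time (a new reading comes with each control period).
- eyes.read_camera(name): name is "scene" or "top" or "wrist"; returns a dict with "image" (480x640x3 uint8, red, green, blue), "vfov" (degrees; the focal length in pixels is half the picture's height over the tangent of half this angle, whatever the lens; pixels are square), "cx", "cy" (the principal point, pixels), "cam_to_world" (4x4, takes a point from camera to world coordinates); the wrist camera has in their place "T_tool_cam" (4x4, takes a point from camera to tool coordinates, whose origin is the TCP and whose axes are the flange's). Camera axes: x right, y up, looking along -z (the intrinsics and any distortion apply to the point x, -y, -z); pixel columns grow to the right and rows downward; lengths in m; the calibration is good to about 2 mm. A picture is of the moment at which its call begins: read the wrist's pose just before it. There is no depth.
- workorder.close_job(): hands the job in; it is judged then, once.
The state is a dict: "t": time; "q": joint angles; "dq": joint speeds; "joint_torque": joint torques, N m; "tool_pos": TCP position; "orientation": TCP orientation; "force": force on the tool from outside, world axes, zero at the start; "wrist_torque": the same for the moment, N m; "opening": finger opening in m; "gripper_force": force on a finger pad.
Only numpy, scipy, OpenCV 4.12 (cv2) and the standard library are available. Lean on these libraries where they do the work, as an engineer would, in place of code of your own. Each camera call takes 0.05 s, during which the arm holds its last target. There are 200 camera calls.

## Working session

There is one attempt and no reset: what is moved stays moved. The work goes in short steps, Python scripts to look and compute and a tool call to move; the robot and the scene stay as the last step left them, time stands still between calls to the robot, and variables do not carry over. Pictures are saved under pics/ and viewed, at most 10 in all, crops included, and the job is handed in when it is done.

Besides the shell and the picture viewer there is one more tool, called after "Request:" as name(argument=value, ...) on one line, values as JSON. play_rows: Moves the arm, as the interface text tells. Its arguments: {"type":"object","properties":{"targets":{"type":"array"},"grip":{"type":"number"},"grip_force":{"type":"number"}},"required":["targets"]}

```bash
mkdir -p pics; cat > h.py <<'E'
import numpy as np, cv2
from plant import read_state, eyes, workorder
from scipy.spatial.transform import Rotation as R
def cam(n):
    s=read_state(); c=eyes.read_camera(n)
    if n=="wrist":
        T=np.eye(4);T[:3,:3]=R.from_rotvec(s["orientation"]).as_matrix();T[:3,3]=s["tool_pos"]
        c["cam_to_world"]=T@np.array(c["T_tool_cam"])
    c["M"]=np.array(c["cam_to_world"]); c["f"]=240/np.tan(np.radians(c["vfov"])/2)
    return c
def save(c,n): cv2.imwrite("pics/"+n,c["image"][:,:,::-1])
def plane(c,u,v,z):
    d=c["M"][:3,:3]@np.array([(u-c["cx"])/c["f"],-(v-c["cy"])/c["f"],-1]); o=c["M"][:3,3]
    return o+d*(z-o[2])/d[2]
def proj(c,p):
    q=np.linalg.inv(c["M"])@np.append(p,1); return c["cx"]+c["f"]*q[0]/-q[2], c["cy"]-c["f"]*q[1]/-q[2]
E
python3 - <<'E'
from h import *
import pickle
s=read_state();print(s["t"],s["tool_pos"],s["orientation"],s["opening"],s["force"])
for n in("top","scene"):
    c=cam(n);save(c,n+"1.png");print(n,c.keys(),c["vfov"],c["cx"],c["cy"],c["M"].round(3).tolist())
    pickle.dump(c,open(n+".pkl","wb"))
E
```

```text
0.0 [ 0.17823246 -0.57231478  0.21757971] [-3.10405187e+00 -4.72009005e-01  2.33753992e-04] 0.09261780377805193 [ 0.25963075 -0.45299584  0.11826441]
top dict_keys(['image', 'vfov', 'cx', 'cy', 'cam_to_world', 'M', 'f']) 47.87645802254007 313.0561599026881 240.82164172041658 [[-0.018, 0.98, -0.197, 0.351], [-1.0, -0.018, -0.001, -0.049], [-0.004, 0.197, 0.98, 1.417], [0.0, 0.0, 0.0, 1.0]]
scene dict_keys(['image', 'vfov', 'cx', 'cy', 'cam_to_world', 'M', 'f']) 55.748409964803166 319.2400409747444 244.3263257558022 [[0.474, -0.539, 0.696, 1.3], [0.88, 0.282, -0.381, -0.429], [0.009, 0.794, 0.608, 0.744], [0.0, 0.0, 0.0, 1.0]]
```

View pics/top1.png

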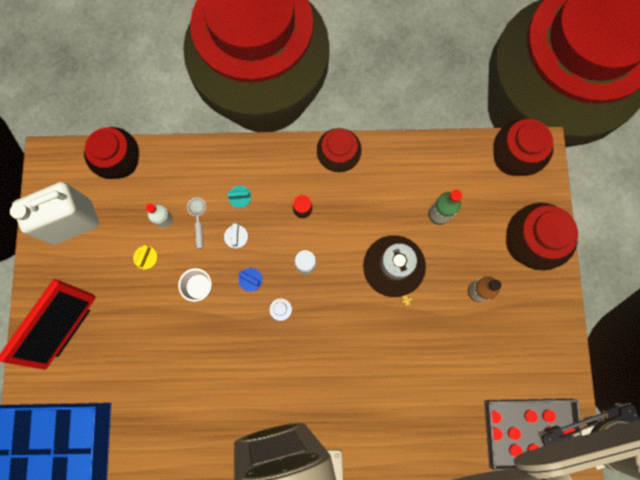

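View pics/scene1.png

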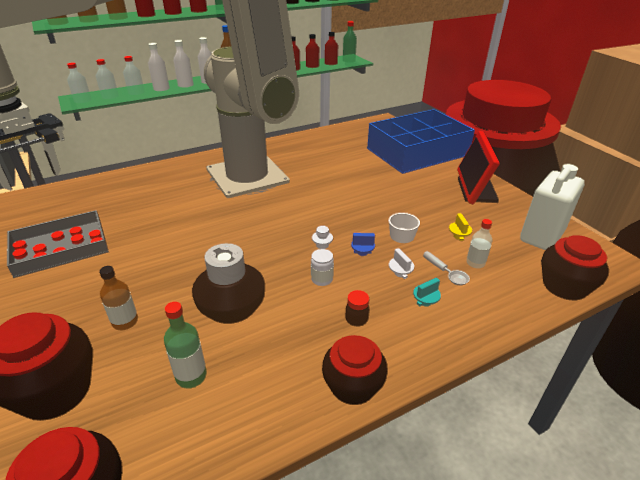

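The top view shows the stopper at about (236,236), the cup at (195,285), the steel neck at (400,261) and the tap at (407,300), which sits on the jar's -x side facing the robot. The knob stopper is at (280,309), the tin at (305,261), and the coloured look-alikes at (145,257), (250,279) and (239,196).

```bash
python3 - <<'E'
from h import *
import pickle
t=pickle.load(open("top.pkl","rb"));s=pickle.load(open("scene.pkl","rb"))
for n,u,v,z in[("stop flange",236,236.5,.03),("cup rim",195,285,.05),("neck",400,261,.15),("tap",407,300,.03),("knob",280,309,.03),("tin",305,261,.075),("blue",250,279,.03),("teal",239,196,.03),("spoon",198,235,.0)]:
    p=plane(t,u,v,z);print(n,p.round(3),"scene px",np.round(proj(s,p)))
print(proj(t,[0,0,0]),proj(s,[0,0,0]))
a=cv2.resize(t["image"][180:320,140:240+20],None,fx=4,fy=4,interpolation=2)
b=cv2.resize(t["image"][205:325,350:450],None,fx=4,fy=4,interpolation=2)
im=np.zeros((560,800,3),np.uint8);im[:,:400]=a[:560,40:440];im[:480,400:]=b;cv2.imwrite("pics/crop.png",im[:,:,::-1])
E
```

```text
stop flange [0.645 0.154 0.03 ] scene px [399. 264.]
cup rim [0.517 0.254 0.05 ] scene px [402. 221.]
neck [ 0.553 -0.253  0.15 ] scene px [221. 253.]
tap [ 0.471 -0.286  0.03 ] scene px [203. 278.]
knob [0.454 0.039 0.03 ] scene px [321. 236.]
tin [ 0.569 -0.027  0.075] scene px [320. 254.]
blue [0.532 0.116 0.03 ] scene px [362. 244.]
teal [0.755 0.147 0.03 ] scene px [426. 293.]
spoon [0.657 0.26  0.   ] scene px [435. 264.]
(np.float64(297.9473975543428), np.float64(496.4656285214006)) (np.float64(246.08863333996464), np.float64(175.16382716906645))
```

View pics/crop.png

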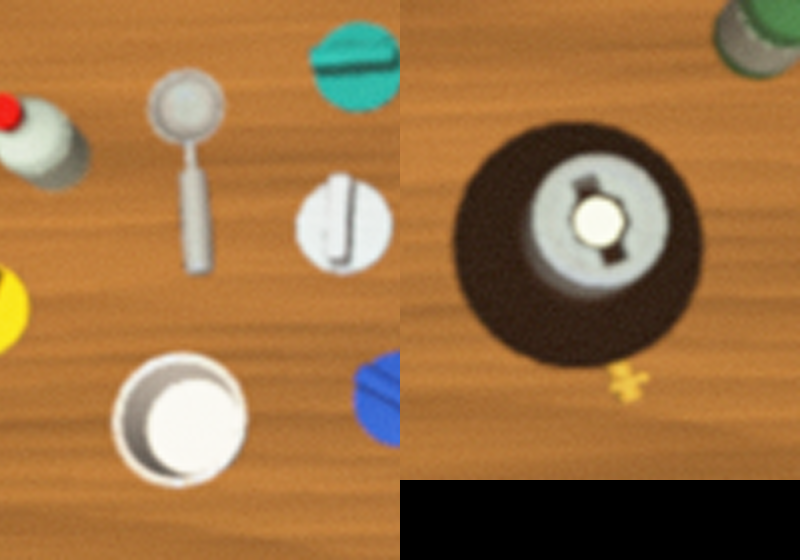

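The crop confirms the layout. The notches run up-left to down-right, from (585,183) to (613,257), so the neck yaw is about 21°, which matches the tap. The wing is nearly vertical in the image, so the stopper yaw is about 0°. I'll go over the neck first with the wrist camera.

Request:
play_rows(targets=[45.3,-19.3,-8.2,-3.7,45.3,-19.3,-8.2,-3.7,45.3,-19.3,-8.2,-3.7,45.3,-19.3,-8.2,-3.7,45.3,-19.3,-8.2,-3.7,45.3,-19.3,-8.2,-3.7,45.3,-19.3,-8.2,-3.7,45.3,-19.3,-8.2,-3.7])

```text
t: 0.77
tool_pos: [0.4299, -0.3581, 0.2734]
orientation: [-3.089, -0.572, 0.0]
force: [1.3, 0.6, 0.0]
opening: 0.093
gripper_force: 0.0
```

```bash
cat >> h.py <<'E'
def psi(s=None):
    s=s or read_state(); m=R.from_rotvec(s["orientation"]).as_matrix(); return np.degrees(np.arctan2(m[1,0],m[0,0]))
def go(p,yaw):
    s=read_state(); m=R.from_rotvec(s["orientation"]).as_matrix()
    d=m.T@(np.array(p)-s["tool_pos"])*100
    print("t",round(s["t"],2),"pos",np.round(s["tool_pos"],4),"psi",round(psi(s),2),"MOVE",d.round(2),"roll",round((psi(s)-yaw+180)%360-180,2),"F",np.round(s["force"],1),"op",round(s["opening"],4))
E
python3 -c "
from h import *
go([.553,-.253,.30],21)"
```

```text
t 0.77 pos [ 0.4299 -0.3581  0.2734] psi 20.99 MOVE [15.25 -5.41 -2.66] roll -0.01 F [1.3 0.6 0. ] op 0.093
```

Request:
play_rows(targets=[15,-5.4,-2.6,0,15,-5.4,-2.6,0,15,-5.4,-2.6,0,15,-5.4,-2.6,0,15,-5.4,-2.6,0,15,-5.4,-2.6,0,15,-5.4,-2.6,0])

```text
t: 1.35
tool_pos: [0.5492, -0.2557, 0.2986]
orientation: [-3.088, -0.573, 0.002]
force: [-0.8, -0.2, 0.2]
opening: 0.0931
gripper_force: 0.0
```

```bash
python3 -c "
from h import *
import pickle
go([.553,-.253,.30],21)
c=cam('wrist');save(c,'w1.png');pickle.dump(c,open('w1.pkl','wb'));print(c['f'],c['cx'],c['cy'],np.array(c['T_tool_cam']).round(3).tolist(),proj(c,[.553,-.253,.15]))"
```

```text
t 1.35 pos [ 0.5492 -0.2557  0.2986] psi 21.03 MOVE [ 0.45 -0.12 -0.14] roll 0.03 F [-0.8 -0.2  0.2] op 0.0931
385.4636869992888 316.50677249515235 241.8217582055839 [[-0.001, 0.955, 0.297, 0.084], [1.0, 0.001, 0.001, 0.0], [0.0, 0.297, -0.955, -0.166], [0.0, 0.0, 0.0, 1.0]] (np.float64(315.139333601695), np.float64(220.88726169406206))
```

View pics/w1.png

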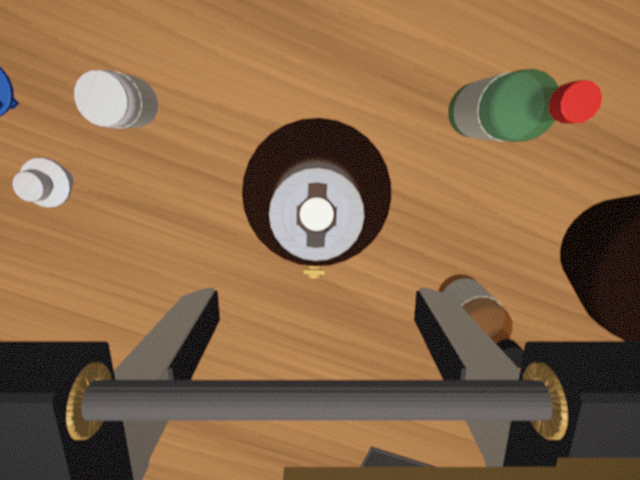

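The neck is seen squarely, centred at about (316,213). The notches at (317,190) and (316,240) are nearly vertical, i.e. along tool x.

```bash
cat > m1.py <<'E'
from h import *
import pickle
c=pickle.load(open('w1.pkl','rb'));im=c['image'];hsv=cv2.cvtColor(im,cv2.COLOR_RGB2HSV)
# notches: dark pixels near centre inside the lip
g=cv2.cvtColor(im,cv2.COLOR_RGB2GRAY).astype(int)
print(g[160:270:4,317].tolist()); print(g[214,260:374:4].tolist())
m=(g>125).astype(np.uint8)*((hsv[:,:,1]<60)); m[:,:255]=0;m[:,380:]=0;m[:150]=0;m[275:]=0
k=max(cv2.findContours(m,0,1)[0],key=cv2.contourArea)
P=np.array([plane(c,u,v,.15)[:2] for u,v in k[:,0]])
A=np.c_[P,np.ones(len(P))];x=np.linalg.lstsq(A,(P**2).sum(1),rcond=None)[0];ctr=x[:2]/2;r=np.sqrt(x[2]+ctr@ctr)
print("rim fit",ctr,r,cv2.fitEllipse(k))
yy,xx=np.mgrid[0:480,0:640]
d=(g<110)&(np.hypot(xx-316,yy-214)<36)
n,l,st,ce=cv2.connectedComponentsWithStats(d.astype(np.uint8))
print(st[1:,4],ce[1:])
D=np.array([plane(c,u,v,.147)[:2] for v,u in np.argwhere(d)])
w,e=np.linalg.eigh(np.cov(D.T));a=e[:,1];print("notch mean",D.mean(0),"yaw",np.degrees(np.arctan2(a[1],a[0])))
b=(g>235)&(np.hypot(xx-316,yy-214)<36);v,u=np.argwhere(b).mean(0);print("disc",u,v,plane(c,u,v,.144)[:2],2*np.sqrt(b.sum()/np.pi))
E
python3 m1.py
```

```text
[69, 91, 158, 192, 194, 195, 83, 83, 84, 101, 244, 243, 243, 243, 244, 244, 243, 244, 95, 91, 91, 93, 178, 198, 194, 133, 35, 157]
[31, 29, 91, 198, 198, 195, 200, 198, 196, 153, 218, 243, 243, 244, 244, 243, 243, 243, 232, 140, 197, 200, 195, 194, 192, 192, 94, 31, 22]
rim fit [ 0.5577002  -0.25207041] 0.039365910211024695 ((316.1087951660156, 213.74185180664062), (91.89010620117188, 94.01185607910156), 92.48214721679688)
[244 389] [[317.17622951 190.55737705]
 [315.89717224 231.59383033]]
notch mean [ 0.55651378 -0.25276523] yaw -161.11537016219864
disc 316.1044776119403 213.78968792401628 [ 0.55768379 -0.25206265] 30.632948674096244
```

Request:
play_rows(targets=[23.7,-34.8,11.9,21,23.7,-34.8,11.9,21,23.7,-34.8,11.9,21,23.7,-34.8,11.9,21,23.7,-34.8,11.9,21,23.7,-34.8,11.9,21,23.7,-34.8,11.9,21,23.7,-34.8,11.9,21])

```text
t: 2.07
tool_pos: [0.6218, 0.0517, 0.2094]
orientation: [3.141, -0.004, -0.0]
force: [0.9, -0.5, 0.5]
opening: 0.093
gripper_force: 0.0
```

```bash
python3 -c "
from h import *
go([.645,.154,.179],0)"
```

```text
t 2.07 pos [0.6218 0.0517 0.2094] psi -0.16 MOVE [  2.29 -10.24   3.04] roll -0.16 F [ 0.9 -0.5  0.5] op 0.093
```

Request:
play_rows(targets=[2.3,-10,3,0,2.3,-10,3,0,2.3,-10,3,0,2.3,-10,3,0,2.3,-10,3,0,2.3,-10,3,0])

```text
t: 2.57
tool_pos: [0.6451, 0.1498, 0.1801]
orientation: [3.141, -0.003, -0.0]
force: [0.1, -0.5, -0.5]
opening: 0.0933
gripper_force: 0.0
```

```bash
python3 -c "
from h import *
import pickle
go([.645,.154,.179],0)
c=cam('wrist');save(c,'w2.png');pickle.dump(c,open('w2.pkl','wb'))"
```

```text
t 2.57 pos [0.6451 0.1498 0.1801] psi -0.1 MOVE [-0.01 -0.42  0.11] roll -0.1 F [ 0.1 -0.5 -0.5] op 0.0933
```

View pics/w2.png

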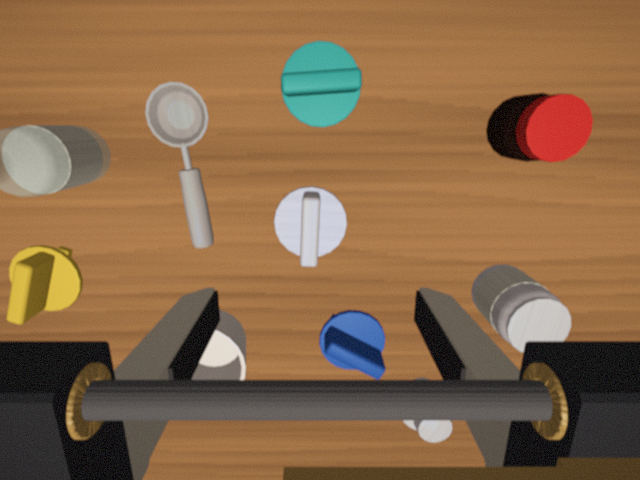

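The stopper's flange is centred near (310,222), with the wing from (311,193) to (309,266). The cup, spoon and look-alikes are all clear of the fingers' descent.

```bash
cat > m2.py <<'E'
from h import *
import pickle
c=pickle.load(open('w2.pkl','rb'));im=c['image'];hsv=cv2.cvtColor(im,cv2.COLOR_RGB2HSV)
g=cv2.cvtColor(im,cv2.COLOR_RGB2GRAY).astype(int)
m=((hsv[:,:,1]<60)&(g>100)).astype(np.uint8);m[:,:255]=0;m[:,370:]=0;m[:170]=0;m[280:]=0
k=max(cv2.findContours(m,0,1)[0],key=cv2.contourArea)[:,0]
k=k[(k[:,1]<252)]
def circ(P):
    A=np.c_[P,np.ones(len(P))];x=np.linalg.lstsq(A,(P**2).sum(1),rcond=None)[0];q=x[:2]/2;return q,np.sqrt(x[2]+q@q)
P=np.array([plane(c,u,v,.03)[:2] for u,v in k]);q,r=circ(P)
ok=abs(np.hypot(*(P-q).T)-r)<.0015;q,r=circ(P[ok]);print("flange",q,r,ok.mean())
print(g[235,270:352:2].tolist());print(g[245,270:352:2].tolist())
for v in range(205,262,8): print(v,im[v,292:328:2].sum(1).tolist())
E
python3 m2.py
```

```text
flange [0.64788967 0.15547429] 0.030627611061084525 1.0
[131, 130, 128, 151, 203, 209, 210, 208, 209, 209, 208, 208, 210, 207, 210, 186, 182, 209, 213, 211, 209, 208, 207, 191, 180, 211, 209, 209, 209, 208, 209, 210, 209, 210, 209, 211, 207, 160, 129, 130, 129]
[126, 124, 125, 126, 126, 126, 142, 191, 208, 209, 210, 210, 210, 210, 209, 179, 190, 210, 209, 211, 205, 207, 207, 186, 183, 212, 212, 210, 212, 211, 213, 210, 212, 202, 165, 129, 134, 134, 130, 137, 133]
205 [637, 642, 645, 642, 642, 520, 594, 629, 628, 628, 631, 631, 622, 553, 565, 642, 639, 643]
213 [639, 642, 634, 638, 617, 523, 598, 641, 632, 631, 630, 631, 614, 534, 603, 632, 630, 629]
221 [639, 643, 638, 639, 605, 540, 613, 636, 635, 630, 630, 631, 608, 528, 616, 641, 641, 639]
229 [637, 639, 639, 641, 605, 542, 618, 643, 631, 632, 630, 631, 586, 525, 623, 633, 635, 630]
237 [631, 628, 635, 634, 558, 553, 627, 639, 637, 632, 626, 631, 572, 529, 627, 632, 635, 631]
245 [638, 637, 639, 635, 541, 570, 633, 634, 638, 619, 626, 625, 557, 559, 644, 644, 638, 643]
253 [407, 511, 597, 632, 526, 586, 641, 632, 631, 622, 627, 622, 540, 592, 631, 628, 599, 524]
261 [381, 367, 373, 367, 462, 600, 637, 633, 629, 624, 627, 601, 520, 369, 368, 384, 373, 379]
```

Request:
play_rows(targets=[0.3,-0.6,3,1.9,0.3,-0.6,6,1.9,0.3,-0.6,9,1.9,0.3,-0.6,12,1.9,0.3,-0.6,14,1.9,0.3,-0.6,14.5,1.9,0.3,-0.6,14.5,1.9,0.3,-0.6,14.5,1.9])

```text
t: 3.28
tool_pos: [0.6492, 0.1567, 0.0368]
orientation: [-3.141, 0.055, -0.003]
force: [0.8, 1.1, 0.1]
opening: 0.093
gripper_force: 0.0
```

Request:
play_rows(targets=[0,0,0,0,0,0,0,0,0,0,0,0,0,0,0,0,0,0,0,0,0,0,0,0,0,0,0,0,0,0,0,0], grip=0, grip_force=50)

```text
t: 3.95
tool_pos: [0.6481, 0.1578, 0.035]
orientation: [-3.141, 0.052, 0.0]
force: [-1.1, 0.4, -0.5]
opening: 0.0439
gripper_force: 0.0
```

```bash
python3 -c "
from h import *
s=read_state();print(s['gripper_force'])
go([.648,.155,.034],-2)"
```

```text
0.0
t 3.95 pos [0.6481 0.1578 0.035 ] psi -1.9 MOVE [0.   0.28 0.1 ] roll 0.1 F [-1.1  0.4 -0.5] op 0.0439
```

Request:
play_rows(targets=[0,0.2,0,0,0,0.2,0,0,0,0.2,0,0,0,0.2,0,0,0,0.2,0,0,0,0.2,0,0,0,0.2,0,0,0,0.2,0,0])

```text
t: 4.62
tool_pos: [0.648, 0.1557, 0.035]
orientation: [3.141, -0.052, -0.0]
force: [0.9, -0.3, -0.9]
opening: 0.0136
gripper_force: 50.0
```

```bash
python3 -c "
from h import *
s=read_state();print(s['gripper_force'])
go([.648,.155,.034],-2)"
```

```text
49.99403178691864
t 4.62 pos [0.648  0.1557 0.035 ] psi -1.91 MOVE [0.   0.07 0.1 ] roll 0.09 F [ 0.9 -0.3 -0.9] op 0.0136
```

Request:
play_rows(targets=[0,0,-3,0,0,0,-6,0,-2,-1.4,-9,0,-5,-3.6,-10,0,-8,-5.8,-10,0,-11,-8,-10,0,-13.1,-9.6,-10,0,-13.1,-9.6,-10,0])

```text
t: 5.28
tool_pos: [0.5164, 0.2592, 0.1349]
orientation: [-3.14, 0.047, 0.004]
force: [0.7, -0.3, -1.7]
opening: 0.0138
gripper_force: 50.0
```

```bash
python3 -c "
from h import *
import pickle
go([.52,.255,.067],-2)
c=cam('wrist');save(c,'w3.png');pickle.dump(c,open('w3.pkl','wb'))"
```

```text
t 5.28 pos [0.5164 0.2592 0.1349] psi -1.7 MOVE [0.39 0.42 6.79] roll 0.3 F [ 0.7 -0.3 -1.7] op 0.0138
```

View pics/w3.png

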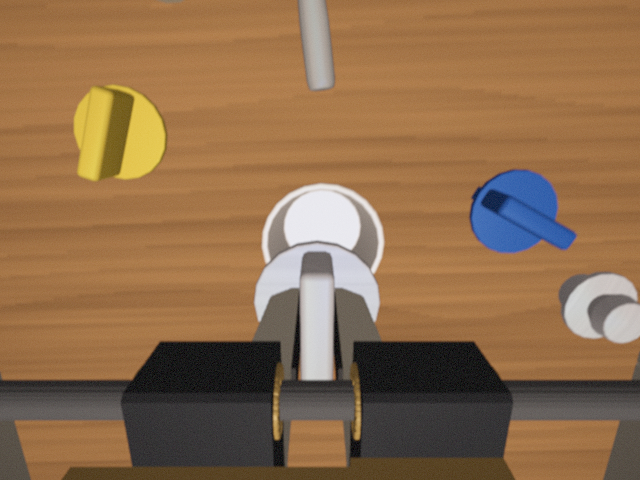

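The stopper is held square, with its flange near (317,297). The cup rim spans columns 262 to 384, with its top at row 185. I'll measure the held flange and the cup from this picture.

```bash
cat > m3.py <<'E'
from h import *
import pickle
c=pickle.load(open('w3.pkl','rb'));im=c['image'];hsv=cv2.cvtColor(im,cv2.COLOR_RGB2HSV).astype(int)
def circ(P):
    A=np.c_[P,np.ones(len(P))];x=np.linalg.lstsq(A,(P**2).sum(1),rcond=None)[0];q=x[:2]/2;return q,np.sqrt(x[2]+q@q)
P=np.array([plane(c,u,v,.05)[:2] for u,v in[(323,185),(262.5,238),(383.5,236),(270,209),(373,208)]])
print("cup",circ(P))
m=((hsv[:,:,1]<70)&(hsv[:,:,2]>90)).astype(np.uint8)
# flange edge: left/right silhouettes rows 272-305; front arc where it meets cup interior
E=[]
for v in range(278,310,2):
    r=np.where(m[v,230:400])[0]+230
    if len(r):E+=[(r[0],v),(r[-1]+1,v)]
g=cv2.GaussianBlur(cv2.cvtColor(im,cv2.COLOR_RGB2GRAY),(3,3),0).astype(int)
print(E[:3],E[-2:]);print(g[232:262,300].tolist(),g[232:262,335].tolist())
T=read_state()
z=.1349+(-.035+.03)
Q=np.array([plane(c,u,v,z)[:2] for u,v in E]);q,r=circ(Q);print("flange",q,r)
# fixed radius fit incl. front arc
from scipy.optimize import least_squares
f=least_squares(lambda p:np.hypot(*(Q-p).T)-.031,q);p=f.x;print("fixedR",p,np.abs(f.fun).max(),"tool offs along x,y(cm)",end=" ")
a=np.radians(-1.7);d=(p-np.array([.5164,.2592]))*100;print(d@[np.cos(a),np.sin(a)],d@[np.sin(a),-np.cos(a)])
print("front arc v expected",proj(c,[p[0]+.031*np.cos(a),p[1],z]))
E
python3 m3.py
```

```text
cup (array([0.51998861, 0.25542205]), np.float64(0.04180512079360749))
[(np.int64(259), 278), (np.int64(375), 278), (np.int64(258), 280)] [(np.int64(255), 308), (np.int64(379), 308)]
[233, 234, 234, 234, 234, 234, 234, 234, 233, 223, 194, 153, 133, 151, 181, 200, 207, 209, 211, 212, 214, 214, 213, 211, 208, 205, 202, 200, 198, 195] [234, 234, 234, 234, 234, 234, 234, 234, 234, 228, 208, 169, 137, 142, 173, 196, 206, 209, 211, 212, 213, 212, 211, 210, 209, 209, 209, 209, 209, 208]
flange [0.51626112 0.25925895] 0.030720836144716587
fixedR [0.51535053 0.25928627] 0.0005641782749916842 tool offs along x,y(cm) -0.10515650800800787 -0.005509581133361682
front arc v expected (np.float64(314.99249670228596), np.float64(243.7958875143506))
```

Request:
play_rows(targets=[0.4,0.3,2,0,0.4,0.3,5,0,0.4,0.3,6.8,0,0.4,0.3,6.8,0,0.4,0.3,6.8,0,0.4,0.3,6.8,0])

```text
t: 5.83
tool_pos: [0.5255, 0.2528, 0.0684]
orientation: [-3.141, 0.053, -0.002]
force: [-0.4, -0.6, -1.3]
opening: 0.0139
gripper_force: 50.0
```

```bash
python3 -c "
from h import *
go([.5577,-.2521,.25],19.5)"
```

```text
t 5.83 pos [0.5255 0.2528 0.0684] psi -1.94 MOVE [  4.96  50.34 -18.18] roll -21.44 F [-0.4 -0.6 -1.3] op 0.0139
```

Request:
play_rows(targets=[-0.3,-0.2,-4,0,-0.3,-0.2,-8,0,0,2,-12,0,0.4,6,-16,-7,0.8,10,-18,-14,1.2,14,-18,-21.4,1.6,18,-18,-21.4,2,22,-18,-21.4])

```text
t: 6.5
tool_pos: [0.5373, 0.0487, 0.2512]
orientation: [3.094, 0.535, 0.011]
force: [1.1, 0.4, -0.1]
opening: 0.0138
gripper_force: 50.0
```

```bash
python3 -c "
from h import *
go([.5577,-.2521,.25],19.5)"
```

```text
t 6.5 pos [0.5373 0.0487 0.2512] psi 19.64 MOVE [-8.19 29.02  0.14] roll 0.14 F [ 1.1  0.4 -0.1] op 0.0138
```

Request:
play_rows(targets=[-8.1,28.6,0.1,0,-8.1,28.6,0.1,0,-8.1,28.6,0.1,0,-8.1,28.6,0.1,0,-8.1,28.6,0.1,0,-8.1,28.6,0.1,0,-8.1,28.6,0.1,0,-8.1,28.6,0.1,0])

```text
t: 7.17
tool_pos: [0.5545, -0.2536, 0.2479]
orientation: [3.093, 0.523, 0.003]
force: [1.0, -0.3, -1.1]
opening: 0.0136
gripper_force: 50.0
```

Request:
play_rows(targets=[0,0,0,0,0,0,0,0,0,0,0,0])

```text
t: 7.42
tool_pos: [0.5553, -0.2452, 0.2469]
orientation: [3.096, 0.533, 0.002]
force: [-0.5, 0.9, -0.7]
opening: 0.0137
gripper_force: 50.0
```

```bash
python3 -c "
from h import *
go([.5577,-.2521,.19],19.5)"
```

```text
t 7.42 pos [ 0.5553 -0.2452  0.2469] psi 19.54 MOVE [-0.01  0.73  5.69] roll 0.04 F [-0.5  0.9 -0.7] op 0.0137
```

Request:
play_rows(targets=[0,0.7,2,0,0,0.7,4,0,0.0,0.7,5.3,0,0,0.7,5.3,0,0,0.7,5.3,0,0,0.7,5.3,0,0,0.7,5.3,0,0,0.7,5.3,0])

```text
t: 8.08
tool_pos: [0.5579, -0.253, 0.1943]
orientation: [3.095, 0.532, 0.003]
force: [0.4, -0.5, -1.2]
opening: 0.0133
gripper_force: 50.0
```

```bash
python3 -c "
from h import *
go([.5577,-.2521,.19],19.5)
c=cam('wrist');save(c,'w4.png')"
```

```text
t 8.08 pos [ 0.5579 -0.253   0.1943] psi 19.51 MOVE [ 0.01 -0.09  0.43] roll 0.01 F [ 0.4 -0.5 -1.2] op 0.0133
```

View pics/w4.png

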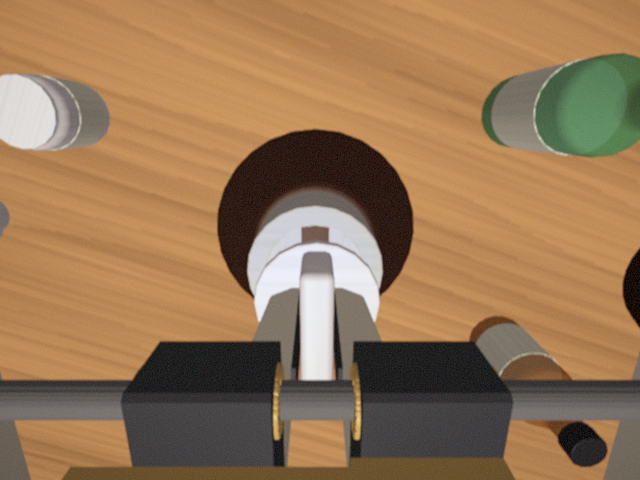

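The notch at (316,235), between columns 302 and 330, lines up with the wing. The neck is centred at column 315.5 and the flange at 317, so a shift of about -1 mm in y is needed before going down.

Request:
play_rows(targets=[0,-0.1,0.4,0,0,-0.1,0.8,0,0,-0.1,1.2,0,0,-0.1,1.5,0,0,-0.1,1.5,0,0,-0.1,1.5,0])

```text
t: 8.63
tool_pos: [0.5567, -0.2518, 0.1778]
orientation: [-3.096, -0.532, 0.0]
force: [-1.5, 1.0, 3.6]
opening: 0.0136
gripper_force: 50.0
```

```bash
python3 -c "
from h import *
go([.5577,-.2521,.161],19.5);print(read_state()['wrist_torque'])"
```

```text
t 8.63 pos [ 0.5567 -0.2518  0.1778] psi 19.49 MOVE [0.09 0.06 1.68] roll -0.01 F [-1.5  1.   3.6] op 0.0136
[ 0.25312608  0.41033507 -0.00757021]
```

It's in and the spring has been touched (about 4.5 N). Pressing on.

Request:
play_rows(targets=[0,0,0.4,0,0,0,0.8,0,0,0,1.2,0,0,0,1.4,0,0,0,1.4,0,0,0,1.4,0])

```text
t: 9.13
tool_pos: [0.5571, -0.2521, 0.1642]
orientation: [3.096, 0.532, 0.001]
force: [-2.6, 1.6, 8.1]
opening: 0.0137
gripper_force: 50.0
```

```bash
python3 -c "
from h import *
go([.5577,-.2521,.161],19.5);print(read_state()['wrist_torque'])"
```

```text
t 9.13 pos [ 0.5571 -0.2521  0.1642] psi 19.49 MOVE [0.06 0.02 0.32] roll -0.01 F [-2.6  1.6  8.1] op 0.0137
[0.30695414 0.562237   0.05272841]
```

Request:
play_rows(targets=[-0.05,0,0.2,0,-0.05,0,0.4,0,-0.05,0,0.4,0,-0.05,0,0.4,0])

```text
t: 9.47
tool_pos: [0.5571, -0.2521, 0.161]
orientation: [3.095, 0.532, 0.003]
force: [-1.8, 2.8, 10.0]
opening: 0.0135
gripper_force: 50.0
```

```bash
python3 -c "
from h import *
go([.5577,-.2521,.161],19.5);print(read_state()['wrist_torque'])"
```

```text
t 9.47 pos [ 0.5571 -0.2521  0.161 ] psi 19.5 MOVE [ 0.06  0.02 -0.  ] roll 0.0 F [-1.8  2.8 10. ] op 0.0135
[ 0.55679742  0.52236304 -0.04452267]
```

Request:
play_rows(targets=[0,0,0.1,0,0,0,0.1,0,0,0,0.1,0])

```text
t: 9.72
tool_pos: [0.5571, -0.2521, 0.161]
orientation: [3.095, 0.532, 0.003]
force: [-4.4, 3.6, 14.7]
opening: 0.0137
gripper_force: 50.0
```

```bash
python3 -c "
from h import *
go([.5577,-.2521,.161],19.5);print(read_state()['wrist_torque'])"
```

```text
t 9.72 pos [ 0.5571 -0.2521  0.161 ] psi 19.5 MOVE [ 0.06  0.02 -0.  ] roll 0.0 F [-4.4  3.6 14.7] op 0.0137
[ 0.86886629  1.05158281 -0.00886454]
```

Flush: z has stopped at 0.161 and the force is rising. Now twisting clockwise (+roll), easing the side load slightly.

Request:
play_rows(targets=[-0.03,-0.05,0,5,-0.03,-0.05,0,10,-0.03,-0.05,0,15,-0.03,-0.05,0,20,-0.03,-0.05,0,25,-0.03,-0.05,0,30,-0.03,-0.05,0,30,-0.03,-0.05,0,30])

```text
t: 10.38
tool_pos: [0.5571, -0.253, 0.161]
orientation: [3.126, -0.289, 0.006]
force: [-2.0, -0.7, 12.7]
opening: 0.0135
gripper_force: 50.0
```

```bash
python3 -c "
from h import *
go([.5577,-.2521,.161],-70.5);print(read_state()['wrist_torque'],read_state()['gripper_force'])"
```

```text
t 10.38 pos [ 0.5571 -0.253   0.161 ] psi -10.56 MOVE [ 0.04 -0.1   0.  ] roll 59.94 F [-2.  -0.7 12.7] op 0.0135
[-0.06092241  0.48684864 -0.07341342] 50.00032067298889
```

Request:
play_rows(targets=[0,0,0,6,0,0,0,12,0,0,0,18,0,0,0,24,0,0,0,30,0,0,0,36,0,0,0,42,0,0,0,42])

```text
t: 11.05
tool_pos: [0.5571, -0.253, 0.161]
orientation: [2.812, -1.399, 0.007]
force: [-1.8, -0.5, 12.6]
opening: 0.0137
gripper_force: 50.0
```

Request:
play_rows(targets=[0,0,0,6,0,0,0,12,0,0,0,18,0,0,0,18,0,0,0,18])

```text
t: 11.47
tool_pos: [0.5571, -0.2529, 0.161]
orientation: [2.564, -1.815, 0.007]
force: [-0.8, -1.5, 11.7]
opening: 0.0136
gripper_force: 50.0
```

```bash
python3 -c "
from h import *
go([.5577,-.2521,.161],-70.5);print(read_state()['wrist_torque'],read_state()['gripper_force'])
c=cam('wrist');save(c,'w5.png')
c=cam('scene');cv2.imwrite('pics/s5.png',cv2.resize(c['image'][170:340,130:480,::-1],None,fx=2,fy=2))"
```

```text
t 11.47 pos [ 0.5571 -0.2529  0.161 ] psi -70.57 MOVE [-0.06 -0.08  0.  ] roll -0.07 F [-0.8 -1.5 11.7] op 0.0136
[ 0.02354685  0.44752858 -0.02063539] 50.00311017036438
```

View pics/w5.png

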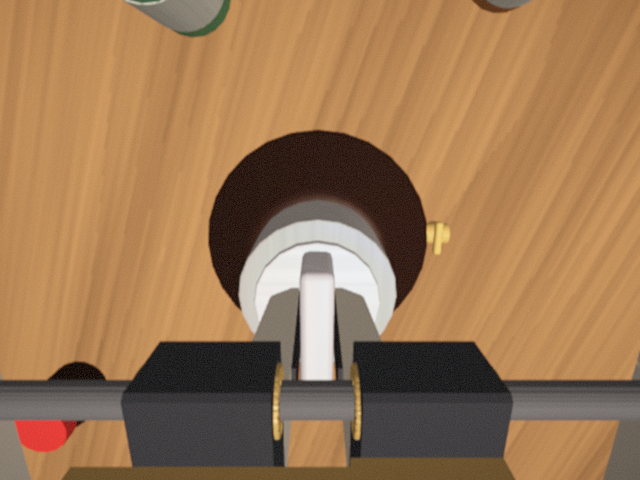

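View pics/s5.png

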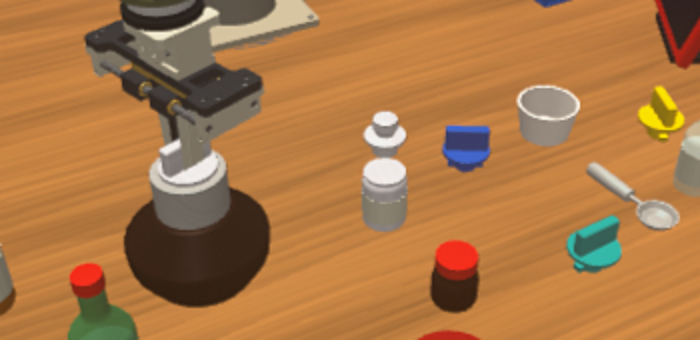

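The flange is seated on the neck with the wing square to the tap direction, and the cup and bystanders are undisturbed. I'll press slightly more for margin, then hand in.

Request:
play_rows(targets=[0,0,0.1,0,0,0,0.1,0,0,0,0.1,0,0,0,0.1,0])

```text
t: 11.9
tool_pos: [0.5572, -0.253, 0.161]
orientation: [2.565, -1.814, 0.008]
force: [-4.3, 0.6, 19.5]
opening: 0.0139
gripper_force: 50.0
```

```bash
python3 -c "
from h import *
go([.5571,-.2529,.161],-70.5)
print(workorder.close_job())"
```

```text
t 11.9 pos [ 0.5572 -0.253   0.161 ] psi -70.53 MOVE [-0.01  0.01 -0.  ] roll -0.03 F [-4.3  0.6 19.5] op 0.0139
the job is handed in; nothing more can be done
None
```

The job is handed in at 11.9 s: the stopper was dipped in the cup, entered through the notches, pressed flush and turned a quarter turn clockwise, and it is still gripped (50 N) and pressed down (about 19 N); no verdict came back.

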